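# Open the press-and-turn tablet tub

### The arm

A 6-joint arm with a two-finger parallel gripper is mounted at the origin on a cart in front of the work surface, level with it; the furniture and walls round the work are solid. World frame = base frame: x ahead of the robot, y to its left, z up, the work surface at z = 0. Lengths are in m, angles in degrees, forces in N, time in s.
With the tool pointing down it reaches from about 0.3 to 0.825 m from the base axis. Payload 5.4 kg.
Tool frame: the origin (TCP) lies on the centre line of the jaws, within the pads' length; the fingertips stand 22 mm ahead of it and the grasp point (between the pads) lies 3 mm ahead of it; z points along the fingers, y is the line along which they close (so a half turn about z gives the same grasp; the last joint's range is limited). The gripper opens to 92 mm and grips with 3 to 60 N. Pads are 20 mm wide; open, the fingers measure 128 mm over their backs; the gripper's body (75 mm by 189 mm) begins 69 mm behind the grasp point.
Start: joints at [-78.1, 9.076, 91.501, -0, 79.423, -12.038], TCP at [0.233, -0.526, 0.237] pointing down, gripper open.
Joint ranges: [-166.64, 166.64], [-54.1, 131.32], [10.49, 154.53], [-73.88, 253.88], [9.74, 151.15], [-171.62, 171.62]. Speed limits (degrees/s): [147.25, 147.25, 180, 180, 180, 180].

### API

Orientations are given as a 3x3 rotation matrix whose columns are the frame's x, y, z axes.
In Python, from cell import r gives the robot as it stands. Calls block until the motion is done:
- r.movep(position, orientation): joint-space move of the TCP to a pose.
- r.movel(position, rotation=None, feed=0.15, guard=None): straight line of the TCP; rotation=None keeps the orientation; feed is the mean speed in m/s. With guard (N) it stops when the force on the tool has changed by that much, and returns True; else False.
- r.move_j(angles): joint-space move.
- r.set_gripper(opening): opening from 0.0 (shut) to 1.0 (fully open); the grip force is fixed at half the most; returns when the fingers have stopped.
- r.pause(seconds).
- r.inverse_kinematics(position, orientation): joint angles nearest the present ones, or None.
- r.read_state(): the state.
- r.snapshot(name): name is "scene" or "top" or "wrist"; returns a dict with "pixels" (480x640x3 uint8, red, green, blue), "fov_y" (degrees; the focal length in pixels is half the picture's height over the tangent of half this angle, whatever the lens; pixels are square), "cx", "cy" (the principal point, pixels), "dist" ([k1, k2, p1, p2, k3] as OpenCV has them; the pictures are not rectified), "rvec" (rotation vector, rad) and "tvec" (3), from world to camera coordinates, as OpenCV has them. Camera axes: x right, y down, z forward; pixel columns grow to the right and rows downward; lengths in m; the calibration is good to about 2 mm. A picture is of the moment at which its call begins. There is no depth.
A pose or a line that the arm cannot do raises r.PlanningError and nothing moves.
- r.finish_job(): hands the job in; it is judged then, once.
The state is a dict: "time": time; "qpos": joint angles; "qd": joint speeds; "effort": joint torques, N m; "position": TCP position; "ee_rot": TCP orientation; "contact_force": force on the tool from outside, world axes, zero at the start; "moment": the same for the moment, N m; "width": opening from 0.0 (shut) to 1.0 (fully open); "finger_force": force on a finger pad.
Only numpy, scipy, OpenCV 4.12 (cv2) and the standard library are available. Lean on these libraries where they do the work, as an engineer would, in place of code of your own. Each camera call takes 0.05 s, during which the arm holds its last target. There are 200 camera calls.

### The job

Open the small tub of etching-salt tablets that is clamped in the holder: press its safety cap down hard against its spring and, while holding it down, turn it to the left (anticlockwise seen from above) past the lock, then keep turning with a light upward pull until you feel it come free, without forcing it. Lift the cap off and set it down gently, right way up, flat in the shallow steel drip tray, and leave the other things on the worktop where they stand.

Things in the scene. Friction and masses are not known exactly. Their poses are not given: they have to be found in the camera images.
- cap_center (a point): Centre (half-way up, on the axis) of the loose grey ribbed safety cap: round, 54 mm in diameter, 28 mm high, flat top with two moulded curved arrows, about 57 g. z is its axis, up out of its top; x and y turn with the cap, x through one of three hidden inner lugs. Closed, its underside is 6 mm above the tub's shoulder.
- cap_top (a point): Centre of the cap's top face, 14 mm above its centre; axes as there. A spring liner inside pushes the cap up: pressed down, it starts to move at about 10 N and takes 1.2 N more per mm; after 4 mm (15 N) its lugs can pass under the locking teeth, after 6 mm (17 N) it stands on the tub's shoulder. In its closed place, unpressed, it neither turns nor lifts.
- tub_thread (a point): Point on the neck's axis, level with the shoulder, 70 mm above the worktop; z up. Held down, the cap passes the teeth within 0.52 rad of anticlockwise turn; then it rides up under a thread, no press needed. It lifts off only at one spot, 0.2 rad wide, hidden under the cap, anywhere from 0.7 to 1.5 rad after closed, where the spring lifts it 6 mm: feel for it. Turning on ends at a stop at about 1.65 rad.
- tub_neck (a point): Centre of the tub's mouth, level with its rim, 20 mm above the shoulder; z up. White tub, 64 mm in diameter, clamped in a fixed holder (base 96 x 96 x 10 mm, collar 77 mm in diameter, 30 mm high). Closed, the cap's centre and x axis agree with this point's. The cap must rise 20 mm to clear the neck.
- drip_tray: Loose shallow square steel tray, 120 x 120 mm, 8 mm high, 3 mm walls and floor, inside 114 x 114 mm; the origin is at the centre of its underside, x and y along its sides.
- objective_case: Bystander: cylindrical screw-top case, 42 mm in diameter, 54 mm high, black foot and light top; origin at the centre of its underside.
- etchant_bottle: Bystander: small brown bottle with white cap, 38 mm in diameter, 66 mm high; origin at the centre of its underside.
- loupe: Bystander: black eye loupe, 39 mm in diameter, 38 mm high; origin at the centre of its underside.
Mind the look-alikes: they are no part of the job. What is shaped like the part that bears cap_center but purple is not meant.

How it is judged (in metres and radians):
On the way, in this order (a step that is already met when the one before it is completed fails the run):
1. the cap is pressed down clear of its notches (3.5 mm or more below its closed height) on the neck (z of cap_center in the frame of tub_neck below -0.0035 m and horizontal distance between cap_center and tub_neck below 0.005 m), for 0.1 s.
2. the cap is turned past its lock (more than 0.55 rad) while it is still on the neck (angle between the x axis of cap_center and the x axis of tub_neck, either way round above 0.55 rad and z of cap_center in the frame of tub_neck below 0.006 m and horizontal distance between cap_center and tub_neck below 0.005 m), for 0.05 s.
At the end, for the whole second after the job is handed in: The cap lies right way up (within 0.08 rad) and at rest, flat on the floor of the drip tray and wholly inside its rim (its centre within 32 mm of the tray's centre along both sides), let go; the tray stands on the worktop (x of cap_center in the frame of drip_tray between -0.032 and 0.032 m and y of cap_center in the frame of drip_tray between -0.032 and 0.032 m and z of cap_center in the frame of drip_tray between 0.014 and 0.02 m and angle between cap_center's own z axis and vertical below 0.08 rad and linear speed of cap below 0.02 m/s and height (world z) of drip_tray below 0.005 m); the robot touches nothing.
It fails at once if the cap is forced: more than 150 N between the cap and the tub, or more than 100 N between the cap and the tub's thread (contact force between cap and tub above 150 N or contact force between cap and thread above 100 N).
It fails at once if the cap is dropped (falls freely faster than 0.45 m/s) (linear speed of cap above 0.45 m/s and contact force between the fingers and cap below 0.05 N).
It fails at once if a bystander is moved by more than 30 mm (distance of any of objective_case, etchant_bottle, loupe from where it was at the start of the episode above 0.03 m).
It also fails if it takes over 67 s, if anything falls off the work surface, if the arm or the gripper's body presses on something with over 40 N, if the wrist force passes 120 N, or if a joint passes its speed limit or range.

## Working session

There is one attempt and no reset: what is moved stays moved. The work goes in short steps, each a Python script; the robot and the scene stay as the last script left them, time stands still between calls to the robot, and variables do not carry over. Pictures are saved under pics/ and viewed, at most 10 in all, crops included, and the job is handed in when it is done.

```bash
mkdir -p pics; ls
cat > h.py <<'E'
import numpy as np, cv2, pickle
from cell import r
def K(s):
    f=240/np.tan(np.radians(s["fov_y"])/2); return np.array([[f,0,s["cx"]],[0,f,s["cy"]],[0,0,1.]])
def ray(s,uv):
    p=cv2.undistortPoints(np.array([[uv]],float),K(s),np.array(s["dist"],float))[0,0]
    R=cv2.Rodrigues(np.array(s["rvec"],float))[0]
    return -R.T@np.array(s["tvec"],float), R.T@np.array([p[0],p[1],1.])/np.linalg.norm([p[0],p[1],1.])
def onplane(s,uv,z):
    o,d=ray(s,uv); return o+d*(z-o[2])/d[2]
def tri(rays):
    A=np.zeros((3,3));b=np.zeros(3)
    for o,d in rays:
        P=np.eye(3)-np.outer(d,d);A+=P;b+=P@o
    x=np.linalg.solve(A,b); return x,[np.linalg.norm((np.eye(3)-np.outer(d,d))@(x-o)) for o,d in rays]
def snap(name,fn):
    s=r.snapshot(name); cv2.imwrite(f"pics/{fn}.png",s["pixels"][:,:,::-1]); pickle.dump(s,open(fn+".pkl","wb")); return s
E
python3 - <<'E'
from h import *
for n in ("scene","top","wrist"):
    s=snap(n,n+"0"); print(n,s["fov_y"],s["dist"],ray(s,(320,240)))
print(r.read_state())
E
```

```text
pics
scene 56.157186322234644 [-0.01442378  0.          0.          0.          0.        ] (array([0.01093463, 0.62374698, 0.70520504]), array([ 0.5730899 , -0.3333073 , -0.74864825]))
top 44.82469986574806 [-0.15567183  0.          0.          0.          0.        ] (array([0.33415283, 0.30392881, 1.01695022]), array([ 0.20698722,  0.00345053, -0.97833756]))
wrist 58.32059705103427 [-0.01116216  0.          0.          0.          0.        ] (array([ 0.30896745, -0.49102704,  0.38287743]), array([-0.27008281, -0.11247581, -0.95624498]))
{'time': 0.15, 'qpos': array([-7.81001012e+01,  9.10453434e+00,  9.15544726e+01, -5.03271711e-04,
        7.94238696e+01, -1.20383211e+01]), 'qd': array([ 0.03527417, -0.18612267, -0.20427894, -0.06573117, -0.05364863,
        0.01117146]), 'effort': array([ 5.20008361e-04, -3.85915732e+01, -3.22434247e+01,  7.01313908e-02,
        3.50753067e-02, -8.14764167e-05]), 'position': array([ 0.23318579, -0.52510077,  0.23585319]), 'ee_rot': array([[ 9.13982885e-01,  4.05752624e-01, -3.06714240e-04],
       [ 4.05752634e-01, -9.13981839e-01,  1.41360208e-03],
       [ 2.93241507e-04, -1.41645822e-03, -9.99998954e-01]]), 'contact_force': array([-0.32817587,  0.11663628,  0.48530022]), 'moment': array([-0.0339081 , -0.02677408, -0.0242269 ]), 'finger_force': 0.0, 'width': 0.9978100777053701}
```

View pics/scene0.png

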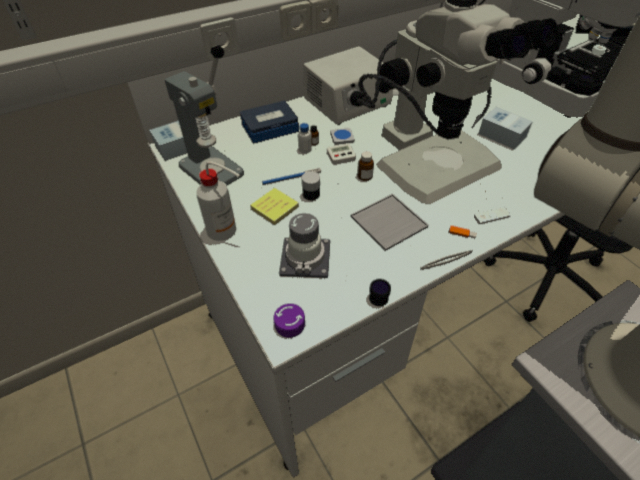

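View pics/top0.png

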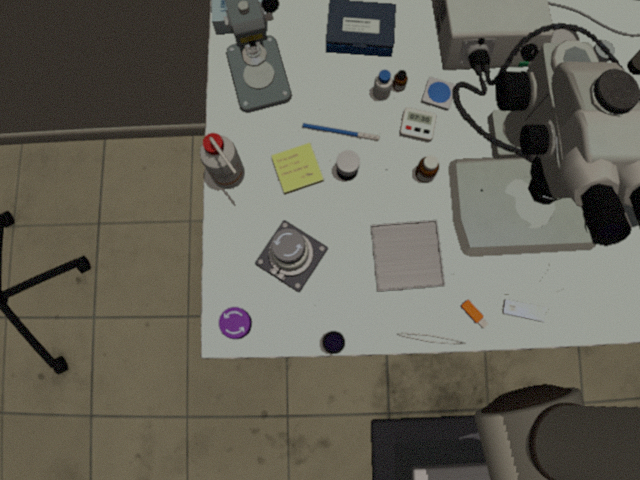

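The scene view shows the grey cap on the tub in its holder at about scene (303,226) / top (290,245). The drip tray is at (389,221) / (407,256). The bystanders are the case at (311,185) / (347,165), the bottle at (366,165) / (428,168) and the loupe at (380,291) / (333,342).
Cap candidates: the purple cap lying on the worktop at scene (290,318) / top (235,323), and the grey one in the holder. The grey one fits the description, being grey, ribbed, with arrows and clamped in the holder. I'll confirm this in an enlarged crop.

Run:
```python
from h import *
S=pickle.load(open("scene0.pkl","rb"));T=pickle.load(open("top0.pkl","rb"))
a=cv2.resize(S["pixels"][205:285,263:343],(400,400),interpolation=cv2.INTER_CUBIC)
b=cv2.resize(T["pixels"][210:290,250:330],(400,400),interpolation=cv2.INTER_CUBIC)
cv2.imwrite("pics/crop0.png",np.hstack([a,b])[:,:,::-1])
c,e=tri([ray(S,(303,224)),ray(T,(290,244))]);print("cap",c,e)
for n,p,q in (("tray",(389,221),(407,256)),):print(n,tri([ray(S,p),ray(T,q)]),onplane(T,q,.003))
for n,q,z in (("case",(347,165),.05),("bottle",(428,168),.06),("loupe",(333,342),.038),("purple",(235,323),.028),("redbottle",(222,160),.1)):print(n,onplane(T,q,z).round(3))
```

```text
cap [0.52509621 0.35789675 0.09704551] [np.float64(0.0027056838287409764), np.float64(0.002705683828740918)]
tray (array([0.51633256, 0.1549987 , 0.00478404]), [np.float64(0.0012885021823853657), np.float64(0.0012885021823852694)]) [0.51575792 0.15380656 0.003     ]
case [0.672 0.257 0.05 ]
bottle [0.66  0.117 0.06 ]
loupe [0.367 0.29  0.038]
purple [0.403 0.455 0.028]
redbottle [0.669 0.468 0.1  ]
```

View pics/crop0.png

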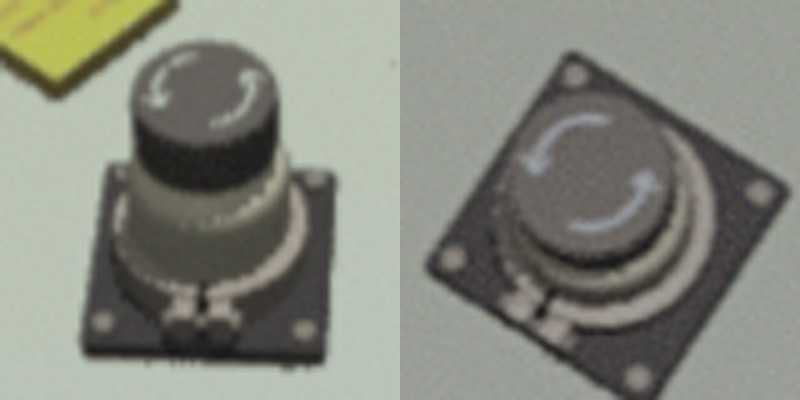

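The crop confirms it: a grey ribbed cap with two white curved arrows on the white tub in the holder. Cap top centres are about scene (304,223) and top (288,244.5). Triangulated top height is about 0.10, which matches the expected 0.104. Next I check the microscope's clearance and plan a retracted sweep to it.

```bash
cat >> h.py <<'E'
def down(yaw):  # tool y axis at heading yaw (deg), z down
    a=np.radians(yaw); y=np.array([np.cos(a),np.sin(a),0]); z=np.array([0,0,-1.]); return np.column_stack([np.cross(y,z),y,z])
E
python3 - <<'E'
from h import *
S=pickle.load(open("scene0.pkl","rb"));T=pickle.load(open("top0.pkl","rb"))
print("cap",tri([ray(S,(304.2,223.2)),ray(T,(288,244.5))]))
print("eyepiece",tri([ray(S,(560,35)),ray(T,(607,230))]))
p=lambda R,a,z:[R*np.cos(np.radians(a)),R*np.sin(np.radians(a)),z]
for nm,pos,base in (("A",p(.34,-75,.3),-75),("B",p(.34,34,.3),34),("C",[.525,.358,.101],34)):
  for d in (-150,-90,-45,0,45,90,150):
    q=r.inverse_kinematics(pos,down(base+d)); print(nm,d,None if q is None else np.round(q,0), down(base+d)[:2,0].round(2))
E
```

```text
cap (array([0.52179779, 0.35918058, 0.10340798]), [np.float64(0.0007210960443660939), np.float64(0.0007210960443660435)])
eyepiece (array([ 0.44356179, -0.03729943,  0.39900491]), [np.float64(0.03035405720524846), np.float64(0.030354057205248385)])
A -150 [-96. -32. 119.  -0.  92. 129.] [-0.71 -0.71]
A -90 [-96. -32. 119.  -0.  92.  69.] [ 0.26 -0.97]
A -45 [-96. -32. 119.  -0.  92.  24.] [ 0.87 -0.5 ]
A 0 [-96. -32. 119.  -0.  92. -21.] [0.97 0.26]
A 45 [-96. -32. 119.  -0.  92. -66.] [0.5  0.87]
A 90 [ -96.  -32.  119.   -0.   92. -111.] [-0.26  0.97]
A 150 [ -96.  -32.  119.   -0.   92. -171.] [-0.97  0.26]
B -150 [ 13. -32. 119.  -0.  92. 129.] [ 0.9  -0.44]
B -90 [ 13. -32. 119.  -0.  92.  69.] [0.83 0.56]
B -45 [ 13. -32. 119.  -0.  92.  24.] [0.19 0.98]
B 0 [ 13. -32. 119.  -0.  92. -21.] [-0.56  0.83]
B 45 [ 13. -32. 119.  -0.  92. -66.] [-0.98  0.19]
B 90 [  13.  -32.  119.   -0.   92. -111.] [-0.83 -0.56]
B 150 [  13.  -32.  119.   -0.   92. -171.] [ 0.07 -1.  ]
C -150 [ 23.  25.  88.  -0.  67. 139.] [ 0.9  -0.44]
C -90 [23. 25. 88. -0. 67. 79.] [0.83 0.56]
C -45 [23. 25. 88. -0. 67. 34.] [0.19 0.98]
C 0 [ 23.  25.  88.  -0.  67. -11.] [-0.56  0.83]
C 45 [ 23.  25.  88.  -0.  67. -56.] [-0.98  0.19]
C 90 [  23.   25.   88.   -0.   67. -101.] [-0.83 -0.56]
C 150 [  23.   25.   88.   -0.   67. -161.] [ 0.07 -1.  ]
```

Run:
```python
from h import *
p=lambda R,a,z:[R*np.cos(np.radians(a)),R*np.sin(np.radians(a)),z]
r.movep(p(.33,-75,.3),down(15)); r.movep(p(.33,34,.3),down(124))
c=np.array([.5218,.3592,.1034])
def view(camxy,z,yaw,fn):
    R=down(yaw); off=.083*R[:,0]
    r.movep([camxy[0]-off[0],camxy[1]-off[1],z],R); s=snap("wrist",fn)
    k=cv2.projectPoints(c.reshape(1,3),np.array(s["rvec"],float),np.array(s["tvec"],float),K(s),np.array(s["dist"],float))[0].ravel()
    print(fn,ray(s,(320,240)),k, r.read_state()["time"])
view((.48,.40),.23,-26,"w1")
view((.56,.30),.23,-26,"w2")
a,b=[pickle.load(open(f+".pkl","rb"))["pixels"] for f in("w1","w2")]
cv2.imwrite("pics/w12.png",cv2.resize(np.hstack([a,b]),(800,300))[:,:,::-1])
```

```text
w1 (array([0.479704  , 0.40064984, 0.37731506]), array([-0.13192711, -0.26084983, -0.95632244])) [411.8580305  140.32916212] 6.1083
w2 (array([0.55993654, 0.30028141, 0.37714509]), array([-0.13280813, -0.26032839, -0.95634258])) [219.57261322  44.34158945] 6.7333
```

View pics/w12.png

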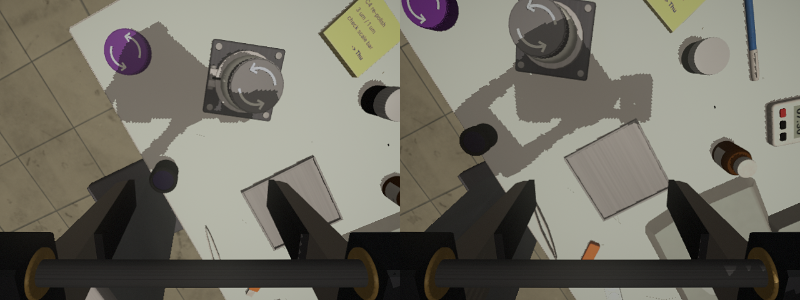

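The wrist pair shows the cap top at about w1 (412,135) and w2 (219,43), with the tray wholly in view in w2 at about px (345,272). The two arrows are point-symmetric about the cap axis, so their joint centroid gives the centre. The tray comes from a quadrilateral contour.

```bash
cat > m.py <<'E'
from h import *
L={n:pickle.load(open(n+".pkl","rb")) for n in("scene0","top0","w1","w2")}
rays={};vis=[]
for n,(u,v),rad in (("scene0",(304,223),14),("top0",(288,244.5),16),("w1",(412,135),40),("w2",(219,43),40)):
    s=L[n];hsv=cv2.cvtColor(s["pixels"],cv2.COLOR_RGB2HSV);g=cv2.cvtColor(s["pixels"],cv2.COLOR_RGB2GRAY).astype(float)
    Y,X=np.mgrid[:480,:640]
    for _ in range(6):
        disc=(X-u)**2+(Y-v)**2<(rad*.8)**2
        w=np.where(disc,np.clip(g-np.median(g[disc])-18,0,40),0)
        n8,lab,st,cen=cv2.connectedComponentsWithStats((w>0).astype(np.uint8))
        ks=sorted(range(1,n8),key=lambda k:-st[k,4])[:2]
        # centre of the two arrows: mean of their enclosing rectangles' overall min-area box
        pts=np.argwhere(np.isin(lab,ks))[:,::-1]; cc=[cen[k] for k in ks]; u,v=np.mean(cc,0)
    print(n,round(u,1),round(v,1),[st[k,4] for k in ks])
    rays[n]=ray(s,(u,v))
    x0,y0=int(u)-50,max(0,int(v)-50); im=s["pixels"][y0:y0+100,x0:x0+100].copy(); im[lab[y0:y0+100,x0:x0+100]>0,0]=255; im=cv2.resize(im,(200,200));cv2.circle(im,(int((u-x0)*2),int((v-y0)*2)),2,(0,255,0),-1);vis.append(im)
print("wrist",tri([rays["w1"],rays["w2"]])); print("all",tri(list(rays.values())))
Q={}
for n,seed in (("w2",(345,272)),("w1",(465,325)),("top0",(407,256)),("scene0",(389,221))):
    s=L[n];b=cv2.bilateralFilter(s["pixels"],7,30,5).astype(int);ref=np.median(b[seed[1]-8:seed[1]+8,seed[0]-8:seed[0]+8].reshape(-1,3),0)
    m=(np.abs(b-ref).max(2)<22).astype(np.uint8);m=cv2.morphologyEx(m,cv2.MORPH_OPEN,np.ones((3,3)));lab=cv2.connectedComponents(m)[1]
    c=max(cv2.findContours((lab==lab[seed[1],seed[0]]).astype(np.uint8),0,2)[0],key=cv2.contourArea)
    box=cv2.approxPolyDP(cv2.convexHull(c),.04*cv2.arcLength(c,True),True)[:,0]
    P=np.array([onplane(s,q,.004) for q in box]);print(n,box.tolist(),P[:,:2].round(3).tolist(),"sides",np.linalg.norm(P-np.roll(P,1,0),axis=1).round(3),"c",P.mean(0).round(4))
    Q[n]=box
cv2.imwrite("pics/m.png",np.hstack(vis)[:,:,::-1])
E
python3 m.py
```

```text
scene0 314.9 218.4 [np.int32(174), np.int32(1)]
top0 287.1 244.4 [np.int32(54), np.int32(54)]
w1 396.6 127.1 [np.int32(177), np.int32(35)]
w2 191.3 11.3 [np.int32(595), np.int32(196)]
wrist (array([0.5164235 , 0.37443069, 0.12142098]), [np.float64(0.002999148252794852), np.float64(0.0029991482527950203)])
all (array([0.51319923, 0.36325994, 0.12805078]), [np.float64(0.01871434795438863), np.float64(0.005775696675865478), np.float64(0.010090457879091191), np.float64(0.012708700532377389)])
w2 [[377, 197], [428, 296], [326, 347], [267, 251]] [[0.571, 0.212], [0.576, 0.104], [0.465, 0.097], [0.46, 0.211]] sides [0.111 0.108 0.111 0.113] c [0.5178 0.1561 0.004 ]
w1 [[430, 288], [531, 354], [550, 414], [490, 414]] [[0.5, 0.211], [0.564, 0.101], [0.56, 0.024], [0.504, 0.051]] sides [0.16  0.127 0.078 0.063] c [0.5324 0.0968 0.004 ]
top0 [[433, 222], [441, 286], [376, 291], [370, 228]] [[0.576, 0.103], [0.46, 0.097], [0.455, 0.212], [0.568, 0.218]] sides [0.114 0.116 0.115 0.113] c [0.5149 0.1573 0.004 ]
scene0 [[392, 197], [423, 226], [385, 247], [354, 215]] [[0.576, 0.104], [0.468, 0.102], [0.462, 0.207], [0.572, 0.21]] sides [0.107 0.108 0.106 0.11 ] c [0.5195 0.1557 0.004 ]
```

View pics/m.png

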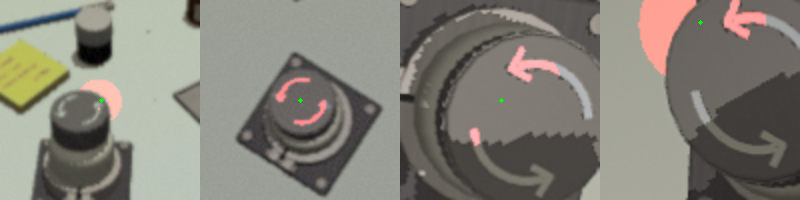

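The overlay shows that shadow and background spoiled the auto mask in all but the top view, where (287.1,244.4) is good. In the enlarged view the arrow tip and tail midpoints give w1 (411.5,139) and w2 (218.7,42), close to where the first estimate projected. The tray quadrilaterals from three views agree at (0.517,0.156). I triangulate from these, grasp high on the cap so the fingertips clear the shoulder when pressed, and press a little to check.

Run:
```python
from h import *
L={n:pickle.load(open(n+".pkl","rb")) for n in("scene0","top0","w1","w2")}
R={n:ray(L[n],p) for n,p in (("w1",(411.5,139)),("w2",(218.7,42)),("top0",(287.1,244.4)),("scene0",(304.2,223.2)))}
print(tri([R["w1"],R["w2"]])); c,e=tri(list(R.values())); print(c,e)
assert abs(c[2]-.104)<.004
R0=down(-26)
r.movep([c[0],c[1],.19],R0); r.movel([c[0],c[1],.102],feed=.08,guard=8)
st=lambda: (lambda s:print(round(s["time"],2),s["position"].round(4),s["contact_force"].round(2),s["moment"].round(2),round(s["width"],3),round(s["finger_force"],1)))(r.read_state())
st(); r.set_gripper(0.0); st(); r.pause(.2); st()
print(r.movel([c[0],c[1],.100],feed=.02,guard=25)); st()
```

```text
(array([0.52193591, 0.36025761, 0.1041122 ]), [np.float64(0.0001729357313606702), np.float64(0.00017293573136065494)])
[0.52176326 0.36013231 0.10403422] [np.float64(4.867000038653952e-05), np.float64(0.0003882866731055722), np.float64(0.0003650527003047195), np.float64(0.00015470168924435187)]
8.6 [0.5223 0.3604 0.1028] [ 0.11 -0.23  0.84] [-0.06 -0.06  0.  ] 1.001 0.0
9.27 [0.5221 0.36   0.1021] [ 2.2  -0.3  -0.35] [-0.13 -0.29 -0.01] 0.582 30.0
9.47 [0.5221 0.36   0.1021] [ 2.69 -0.68 -0.78] [-0.25 -0.42  0.02] 0.581 30.0
False
9.72 [0.5222 0.36   0.1018] [-2.34 -3.26  9.24] [-0.69  0.31 -0.06] 0.585 30.0
```

```bash
cat >> h.py <<'E'
def st():
    s=r.read_state(); print(round(s["time"],2),s["position"].round(4),s["contact_force"].round(1),s["moment"].round(2),round(s["width"],3),round(s["finger_force"],1)); return s
C=np.array([.5218,.3601])
E
python3 - <<'E'
from h import *
for z in (.098,.096,.094,.0925,.0915):
    r.movel([*C,z],feed=.02,guard=25); st()
r.pause(.2); st()
E
```

```text
9.97 [0.5223 0.3601 0.1002] [-3.6 -4.6 11.9] [-0.76  0.48  0.01] 0.578 30.0
10.22 [0.5223 0.3601 0.0985] [-4.7 -4.2 13.8] [-0.87  0.7  -0.02] 0.582 30.0
10.47 [0.5223 0.3601 0.0969] [-4.6 -5.  14.5] [-0.97  0.82 -0.02] 0.584 30.0
10.72 [0.5223 0.3601 0.0957] [-5.6 -5.1 16.2] [-0.96  0.96 -0.03] 0.585 30.0
10.97 [0.5223 0.3601 0.0954] [-7.6 -6.9 20.3] [-1.18  1.23  0.  ] 0.578 30.0
11.17 [0.5223 0.3601 0.0954] [-6.7 -7.2 19.7] [-1.15  1.29 -0.03] 0.581 30.0
```

The press curve matches the text: it starts at about 10 N, rises to 16 N, and bottoms at 6.3 mm. Now I turn while held down.

Run:
```python
from h import *
r.movel([*C,.0922],feed=.02); st()
for a in np.arange(.1,.66,.1):
    g=r.movel([*C,.0922],down(-26+np.degrees(a)),feed=.03,guard=25); print(round(a,2),g,end=" "); s=st()
    if abs(s["moment"][2])>1.2: print("torque"); break
```

```text
11.42 [0.5223 0.3601 0.0956] [-6.  -6.  16.7] [-1.06  1.01 -0.01] 0.581 30.0
0.1 False 11.67 [0.5228 0.3606 0.0958] [-4.3 -4.2 17. ] [-0.78  0.77  0.16] 0.583 30.0
0.2 False 11.92 [0.5227 0.3608 0.0958] [-3.6 -3.4 15.9] [-0.59  0.77  0.14] 0.584 30.0
0.3 False 12.17 [0.5225 0.3609 0.0958] [-4.4 -3.2 17.1] [-0.54  0.94  0.15] 0.578 30.0
0.4 False 12.42 [0.5223 0.361  0.0957] [-4.6 -1.5 16.6] [-0.53  0.94  0.1 ] 0.584 30.0
0.5 False 12.67 [0.5223 0.361  0.0957] [-5.9 -2.8 16.8] [-0.53  1.02  0.1 ] 0.587 30.0
0.6 False 12.92 [0.5222 0.361  0.0957] [-5.9 -3.6 17.2] [-0.56  1.05  0.17] 0.583 30.0
```

Run:
```python
from h import *
Rr=down(-26+np.degrees(.65))
r.movel([*C,.0922],Rr,feed=.03); st()
for z in np.arange(.0942,.112,.0015):
    r.movel([*C,z],feed=.03); print(round(z,4),end=" "); s=st()
    if s["contact_force"][2]<-3: break
```

```text
13.17 [0.5222 0.3609 0.0957] [-5.4 -3.1 17.3] [-0.61  1.05  0.06] 0.582 30.0
0.0942 13.42 [0.5221 0.361  0.0974] [-5.3 -2.6 15.1] [-0.47  0.86 -0.01] 0.583 30.0
0.0957 13.67 [0.5222 0.3609 0.0985] [-3.5 -2.1 12.3] [-0.36  0.66 -0.04] 0.581 30.0
0.0972 13.92 [0.5222 0.3609 0.0997] [-3.6 -0.7 12.5] [-0.32  0.54 -0.05] 0.582 30.0
0.0987 14.17 [0.5221 0.3609 0.1009] [-2.  -2.2  9.5] [-0.23  0.41 -0.02] 0.582 30.0
0.1002 14.42 [0.5221 0.3609 0.1019] [-1.5 -0.1  7.8] [-0.14  0.34 -0.01] 0.585 30.0
0.1017 14.67 [0.5221 0.3608 0.1021] [1.9 3.1 1.6] [ 0.45 -0.33  0.03] 0.583 30.0
0.1032 14.92 [0.522  0.3607 0.1022] [ 4.8  5.2 -5.5] [ 0.85 -0.98  0.08] 0.581 30.0
```

Run:
```python
from h import *
z=.1027
r.movel([*C,z],feed=.03); st()
for a in np.arange(.7,1.57,.05):
    g=r.movel([*C,z],down(-26+np.degrees(a)),feed=.03,guard=20); print(round(a,2),g,end=" "); s=st()
    if s["position"][2]>.1028 or s["contact_force"][2]>2.5: print("FREE?"); break
    if abs(s["moment"][2])>1: print("torque"); break
```

```text
15.17 [0.522  0.3608 0.1022] [ 3.9  4.3 -4.2] [ 0.72 -0.71  0.06] 0.584 30.0
0.7 False 15.42 [0.5218 0.3605 0.1022] [ 4.   4.5 -3.8] [ 0.71 -0.68  0.02] 0.586 30.0
0.75 False 15.67 [0.5216 0.3603 0.1022] [ 3.3  3.5 -6. ] [ 0.71 -0.63  0.08] 0.582 30.0
0.8 False 15.92 [0.5214 0.3601 0.1022] [ 2.   3.5 -4.4] [ 0.65 -0.53  0.09] 0.585 30.0
0.85 False 16.17 [0.5214 0.3598 0.1022] [ 1.9  2.9 -5.7] [ 0.45 -0.49  0.01] 0.58 30.0
0.9 False 16.42 [0.5214 0.3597 0.1022] [ 2.4  2.1 -6.3] [ 0.28 -0.49  0.05] 0.582 30.0
0.95 False 16.67 [0.5215 0.3596 0.1022] [ 1.9  0.7 -6.5] [ 0.04 -0.5   0.02] 0.582 30.0
1.0 False 16.92 [0.5215 0.3596 0.1022] [ 1.9 -1.2 -7.7] [-0.15 -0.59  0.05] 0.583 30.0
1.05 False 17.17 [0.5215 0.3596 0.1022] [ 2.4 -1.3 -7.8] [-0.28 -0.52  0.05] 0.585 30.0
1.1 False 17.42 [0.5215 0.3597 0.1023] [ 3.  -1.4 -9.2] [-0.36 -0.48  0.08] 0.584 30.0
1.15 False 17.67 [0.5214 0.3598 0.1023] [ 1.2 -1.5 -9.1] [-0.4  -0.44  0.08] 0.586 30.0
1.2 False 17.92 [0.5214 0.3599 0.1024] [ 0.2 -2.7 -9.3] [-0.43 -0.28  0.1 ] 0.582 30.0
1.25 False 18.17 [0.5213 0.36   0.1025] [-0.5 -2.9 -8.2] [-0.41 -0.09  0.14] 0.582 30.0
1.3 False 18.42 [0.5214 0.3602 0.1028] [-1.8 -2.2 -6.9] [-0.37  0.16  0.09] 0.583 30.0
1.35 False 18.67 [0.522  0.3602 0.1043] [-4.7 -3.7  2.3] [-0.91  0.83  0.26] 0.579 30.0
FREE?
```

At 1.35 rad the cap rose and the force turned upward, so it has reached the free spot. I turn slightly further into the window and lift gently.

Run:
```python
from h import *
r.movel([*C,.1027],down(-26+np.degrees(1.41)),feed=.03,guard=20); st()
for z in (.1045,.106,.108,.110,.113):
    g=r.movel([*C,z],feed=.03,guard=20); print(z,g,end=" "); s=st()
    if s["contact_force"][2]<-8: print("held"); break
```

```text
18.92 [0.5222 0.3602 0.1045] [-4.4 -4.8  2. ] [-0.84  0.75 -0.52] 0.581 30.0
0.1045 False 19.17 [0.5221 0.3602 0.1055] [-3.7 -3.7 -0.4] [-0.68  0.54 -0.77] 0.581 30.0
0.106 False 19.42 [0.522  0.3602 0.1058] [ 1.  -2.  -7.2] [-0.36 -0.15 -0.79] 0.583 30.0
0.108 False 19.67 [0.522  0.3601 0.1079] [ 1.2 -0.7 -8.8] [-0.17 -0.43 -0.57] 0.581 30.0
held
```

Run:
```python
from h import *
for a in (1.38,1.35,1.32,1.29):
    r.movel([*C,.1075],down(-26+np.degrees(a)),feed=.03,guard=20); print(a,end=" ");s=st()
    if abs(s["moment"][2])<.15: break
for z in (.109,.111,.113,.116):
    g=r.movel([*C,z],feed=.03,guard=20); print(z,g,end=" "); s=st()
    if s["contact_force"][2]<-8: print("held"); break
```

```text
1.38 19.92 [0.522  0.3603 0.1084] [-1.2 -3.1 -3.1] [-0.4  -0.03 -0.18] 0.585 30.0
1.35 20.17 [0.5221 0.3602 0.1084] [-1.6 -2.8 -1.2] [-0.53  0.11  0.1 ] 0.584 30.0
0.109 False 20.42 [0.5225 0.3608 0.11  ] [ 0.2 -0.2 -0.8] [-0.04 -0.16 -0.02] 0.58 30.0
0.111 False 20.67 [0.5222 0.3605 0.1116] [-0.2  0.2 -1.6] [ 0.07 -0.17 -0.02] 0.579 30.0
0.113 False 20.92 [0.522  0.3602 0.1132] [ 0.3  0.1 -0.6] [ 0.01 -0.1  -0.04] 0.58 30.0
0.116 False 21.17 [0.522  0.3602 0.1163] [-0.   0.2 -1.6] [ 0.03 -0.09 -0.01] 0.58 30.0
```

The cap is free, with Fz near its weight and no torque. I raise it, move towards the tray and look.

Run:
```python
from h import *
r.movel([*C,.19],feed=.1); st()
r.movel([.517,.23,.19],feed=.1); st()
a=snap("scene","scene1")["pixels"][40:400,240:640]; b=snap("top","top1")["pixels"][60:420,240:640]
cv2.imwrite("pics/v1.png",np.hstack([a,b])[:,:,::-1])
```

```text
22.06 [0.5213 0.3599 0.1891] [-0.2 -0.3 -1.3] [ 0.02 -0.14  0.  ] 0.583 30.0
23.51 [0.517  0.2305 0.19  ] [ 0.2  0.2 -0.3] [-0.01 -0.13 -0.03] 0.578 30.0
```

View pics/v1.png

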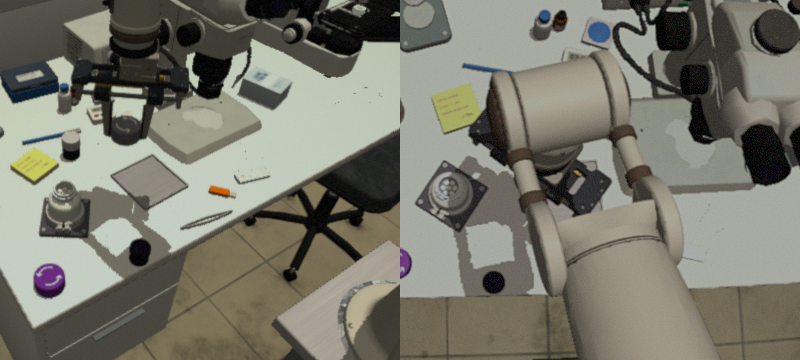

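The cap is held level in the jaws at scene crop (127,128) and the tub is open at (65,200). The microscope's knobs near top (537,140) may be close to the wrist over the tray, so I measure them before going on.

Run:
```python
from h import *
S=pickle.load(open("scene0.pkl","rb"));T=pickle.load(open("top0.pkl","rb"));T1=pickle.load(open("top1.pkl","rb"))
for n,a,b in (("knob far",(397,72),(513,90)),("knob near",(428,78),(537,140)),("turret",(452,112),(545,190)),("eyep",(500,43),(600,215))):print(n,tri([ray(S,a),ray(T,b)]))
for px in ((468,120),(470,195),(455,180),(400,165),(520,290),(510,235)):
    print(px,[onplane(T1,px,z).round(3).tolist() for z in (.35,.45,.55)])
print(r.inverse_kinematics([.505,.175,.03],down(51)),r.read_state()["qpos"].round(1))
```

```text
knob far (array([0.73177734, 0.00275706, 0.21221893]), [np.float64(0.0017024476733841715), np.float64(0.001702447673384123)])
knob near (array([ 0.64320436, -0.01313526,  0.23417556]), [np.float64(0.0024920415764597614), np.float64(0.0024920415764596257)])
turret (array([ 0.58300073, -0.04025713,  0.17644465]), [np.float64(0.0016725079400730532), np.float64(0.0016725079400730278)])
eyep (array([ 0.49810256, -0.02711085,  0.36371259]), [np.float64(0.005207495594671403), np.float64(0.005207495594671296)])
(468, 120) [[0.623, 0.118, 0.35], [0.58, 0.146, 0.45], [0.537, 0.174, 0.55]]
(470, 195) [[0.526, 0.125, 0.35], [0.497, 0.151, 0.45], [0.468, 0.178, 0.55]]
(455, 180) [[0.545, 0.141, 0.35], [0.514, 0.166, 0.45], [0.482, 0.19, 0.55]]
(400, 165) [[0.566, 0.207, 0.35], [0.531, 0.222, 0.45], [0.496, 0.236, 0.55]]
(520, 290) [[0.409, 0.074, 0.35], [0.398, 0.108, 0.45], [0.387, 0.143, 0.55]]
(510, 235) [[0.476, 0.08, 0.35], [0.454, 0.113, 0.45], [0.433, 0.147, 0.55]]
[ 6.14904402e+00  1.82575735e+01  1.06366970e+02 -2.54444375e-14
  5.53754566e+01 -4.48509560e+01] [ 11.8  10.   95.9   0.   74.1 -39.6]
```

The microscope stays at y < 0.01 and the wrist's right edge will be at about y = 0.055, so there is room. I aim slightly left of and nearer than the tray centre, and the jaws lie along its diagonal.

Run:
```python
from h import *
P=[.509,.166]
r.movel([*P,.12],feed=.1); r.movel([*P,.045],feed=.08,guard=10); s=st(); z=.043
while z>.024:
    r.movel([*P,z],feed=.02); f=r.read_state()["contact_force"][2]
    if f-s["contact_force"][2]>2.5: break
    z-=.0015
print(z); st()
```

```text
25.79 [0.5096 0.1661 0.0456] [-0.   0.2 -0.6] [-0.01 -0.12 -0.01] 0.585 30.0
0.027999999999999983
28.54 [0.5092 0.1661 0.0288] [-2.6 -0.6  6.5] [-0.08  0.38  0.08] 0.582 30.0
```

Contact came at TCP 0.0288 against the expected 0.0291, so the cap is on the tray floor. I open only a little, because the tray walls are near the fingers, then rise.

Run:
```python
from h import *
P=[.509,.166]
r.movel([*P,.0287],feed=.02); r.set_gripper(.69); st()
r.movel([*P,.07],feed=.05); st(); r.movel([*P,.15],feed=.12); r.set_gripper(1.0)
r.movel([.46,.25,.22],feed=.15); st()
a=snap("scene","scene2")["pixels"][100:400,200:600]; b=snap("wrist","w3")["pixels"]
cv2.imwrite("pics/v2.png",np.hstack([a,cv2.resize(b,(400,300))])[:,:,::-1])
```

```text
29.14 [0.5089 0.166  0.0285] [-0.2  0.  -0.6] [-0.03 -0.1   0.03] 0.692 0.0
30.12 [0.5087 0.166  0.0696] [ 0.2  0.7 -0.3] [ 0.05 -0.08  0.05] 0.692 0.0
32.47 [0.4599 0.2495 0.2193] [ 0.3  0.  -0.8] [ 0.04 -0.19  0.02] 1.001 0.0
```

View pics/v2.png

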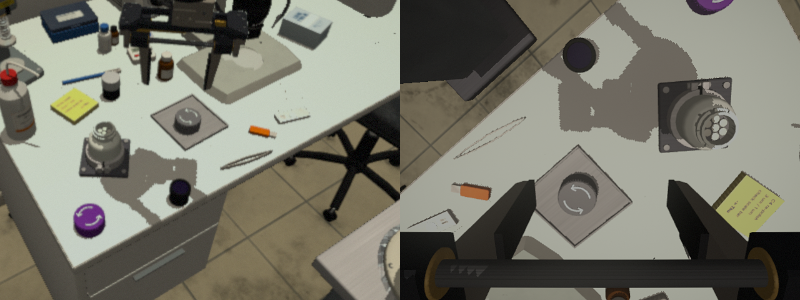

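The cap lies flat and upright in the tray, near its centre (scene crop (187,118), wrist crop (577,192)). The bystanders are in place and the gripper is clear.

```bash
python3 -c "
from h import *
print(r.finish_job())"
```

```text
the job is handed in; nothing more can be done
None
```

I pressed the cap down, turned it past the lock to the free spot at about 1.35 rad, lifted it off and set it upright in the drip tray near its centre; the job is handed in at about 32 s, and no verdict came back.

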